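# Turn a trolley wheel by its spokes until the valve stem points up

## Robot

A 6-joint arm with a two-finger parallel gripper is mounted at the origin on the work surface. World frame = base frame: x ahead of the robot, y to its left, z up, the work surface at z = 0. Lengths are in mm, angles in degrees, forces in N, time in s.
With the tool pointing down it reaches from about 350 to 850 mm from the base axis. Payload 8.1 kg.
Tool frame: the origin (TCP) lies on the centre line of the jaws, within the pads' length; the fingertips stand 19 mm ahead of it and the grasp point (between the pads) is the TCP; z points along the fingers, y is the line along which they close (so a half turn about z gives the same grasp; the last joint's range is limited). The gripper opens to 85 mm and grips with 20 to 120 N. Pads are 22 mm wide; open, the fingers measure 114 mm over their backs; the gripper's body (76 mm by 85 mm) begins 54 mm behind the grasp point. The pads swing forward as they close: fully open they stand 13 mm farther back than shut.
Start: joints at [-70.554, 7.471, 85.268, -0, 87.261, -4.893], TCP at [247.303, -546.669, 250.292] pointing down, gripper open.
Joint ranges: [-169.43, 169.43], [-51.17, 129.36], [1.28, 143.12], [-76.62, 256.62], [0, 156.53], [-152.29, 152.29]. Speed limits (degrees/s): [136.94, 136.94, 159.86, 180, 180, 180].

## Interface

Orientations are given as [roll, pitch, yaw] about the fixed x, y, z axes, in that order (R = Rz(yaw) Ry(pitch) Rx(roll)).
In Python, from bench import r gives the robot as it stands. The module is installed in compiled form; this text tells all that it offers.
- The arm moves only by the tool servo_tool, never from a script. Its arguments are lists of equal length, an entry for each row: "fingers": the finger opening in m, from 0 to 0.0854; "linear": the shift along the tool's x, y, z in m, a list of three; "rotation": the turn, a rotation vector about the tool's x, y, z in degrees, a list of three. A call has 1 to 10 rows; each row is the pose to reach, as a shift and turn from the pose commanded when the call began, along the tool's axes at that moment; what a row does not reach only later rows make up. A row lasts 1/10 s, in which the tool goes at most 50 mm and 8.59 degrees, less where a joint would pass 70% of its speed; a pose out of reach is approached as far as the arm can. A call with a gripper value outside its range is refused whole. The fingers move at their own pace and stop on an object; "force" is the grip in N (left out, the last holds). Time passes only in rows, so rows that repeat a pose let the fingers close. It gives the time, the measured TCP pose, the force, the opening and the grip force at its end, in the units of the state.
- r.sense(): the state, without advancing time (a new reading comes with each control period).
- r.snapshot(name): name is "scene" or "top" or "wrist"; returns a dict with "frame" (384x512x3 uint8, red, green, blue), "fx", "fy", "cx", "cy" (pixels), "camera_from_world" (4x4, takes a point from world to camera coordinates). Camera axes: x right, y up, looking along -z (the intrinsics and any distortion apply to the point x, -y, -z); pixel columns grow to the right and rows downward; lengths in mm; the calibration is good to about 2 mm. A picture is of the moment at which its call begins. There is no depth.
- r.hand_in(): hands the job in; it is judged then, once.
The state is a dict: "time": time; "joint_pos": joint angles; "qd": joint speeds; "joint_efforts": joint torques, N m; "tool_pos": TCP position; "tcp_rot": TCP orientation; "ft_force": force on the tool from outside, world axes, zero at the start; "wrist_torque": the same for the moment, N m; "finger_gap": finger opening in mm; "grip_force": force on a finger pad.
Only numpy, scipy, OpenCV 4.12 (cv2) and the standard library are available. Lean on these libraries where they do the work, as an engineer would, in place of code of your own. Each camera call takes 0.05 s, during which the arm holds its last target. There are 200 camera calls.

## Task

The test-equipment trolley's pneumatic wheel sits on a service stand with its face tilted up, and its valve is somewhere in the upper half. With the fingertips, gently push its spokes round in at least two separate pushes, drawing the fingers back out of the wheel in between, until the valve is at the very bottom of the wheel with its stem pointing straight up the slope at the hub, ready for the pump; leave the wheel still. Do not grip the spokes, do not press on the tyre, rim or valve, and leave the stand and the things beside it where they are.

Things in the scene. Friction and masses are not known exactly. Their poses are not given: they have to be found in the camera images.
- stand: Heavy (about 7 kg) loose stand, base 270 x 200 x 16 mm. Origin on the table straight below the wheel centre; z up; x level, towards the side the wheel faces (about away from the robot). The wheel's plane is 40 degrees off level: its face looks up and to +x (normal 40 degrees off vertical), downhill in its plane is +x and down. Behind the hub an 18 mm axle runs 90 mm back to a post 109 mm high.
- hub (a point): Centre of the wheel, on its axle, in the middle plane of the spokes; 165 mm above the table. The hub is a cylinder of radius 22 mm that stands 10 mm proud of this plane in front and 22 mm behind, with a 20 mm wide nut 4 mm higher in front.
- wheel (a joint): Turn of the wheel about its axle (rad), and so the angle of the valve from the bottom (downhill) of the wheel towards stand +y; 0 (or any multiple of 2 pi) = valve at the very bottom, the goal. Grows counter-clockwise for someone facing the wheel. Starts between 1.75 and 4.53. Turns either way with no stop, is balanced, has drag of about 0.25 N m and stays where it is left.
- spokes: Five straight grey spokes, 12 mm wide, 12 mm thick (6 mm either side of the wheel's middle plane), from hub (radius 22 mm) to rim (97 mm), 72 degrees apart, gaps open. The valve is midway between two of them, opposite the fifth. Origin at the wheel centre, z along the axle out of the face; x points at the valve (downhill at joint value 0), one spoke lies along -x.
- tyre: Black tyre with its grey rim, turning with the wheel. Rim inside radius 97 mm, 34 mm wide; tyre outside diameter 284 mm, 40 mm thick (20 mm either side of the spokes' middle plane). Origin at the wheel centre, axes as the spokes'.
- valve: Valve stem, black foot with a brass tip, 12 mm thick, on the inside of the rim midway between two spokes; it points in at the hub and reaches from radius 97 mm in to radius 70 mm. Origin at the wheel centre (not at the stem), axes as the spokes'; the stem lies along +x.
- valve_foot (a point): Foot of the valve stem on the inside of the rim, 97 mm from the wheel centre, in the spokes' middle plane.
- grease: Bystander: small upright grease can, 60 mm across, 75 mm high. Origin under its centre.
- gauge: Bystander: black dial pressure gauge lying on the table, 60 mm across, 22 mm high, with a brass stub reaching 87 mm from its centre. Origin under the dial's centre.

How it is judged (in metres and radians):
On the way, in this order (a step that is already met when the one before it is completed fails the run):
1. with the fingertips in among the spokes, the wheel is pushed round (z of the grasp point in the frame of spokes below 0.03 m and (velocity of joint wheel above 0.05 rad/s or velocity of joint wheel below -0.05 rad/s)), for 0.05 s.
2. the fingers are drawn back out of the wheel before the valve is at the bottom (contact force between the fingers and spokes below 0.05 N and z of the grasp point in the frame of spokes above 0.02 m and not (y of valve_foot in the frame of stand between -0.017 and 0.017 m and z of valve_foot in the frame of stand below 0.165 m)), for 0.2 s.
3. the fingertips go in again and push the wheel round (all of step 1), for 0.05 s.
At the end, for the whole second after the job is handed in: The valve is at the bottom of the wheel, its foot within 17 mm (10 degrees) to either side of straight below the hub, the wheel at rest, and the stand within 25 mm of where it was (y of valve_foot in the frame of stand between -0.017 and 0.017 m and z of valve_foot in the frame of stand below 0.165 m and velocity of joint wheel between -0.05 and 0.05 rad/s and distance of stand from where it was at the start of the episode below 0.025 m); the robot touches nothing.
It fails at once if the tyre or rim is pressed (over 4 N) (contact force between any of the fingers, the arm and tyre above 4 N).
It fails at once if the valve stem is pressed (over 2 N) (contact force between any of the fingers, the arm and valve above 2 N).
It fails at once if the spokes are gripped or shoved hard (over 25 N) (contact force between the fingers and spokes above 25 N).
It fails at once if the stand is shifted by over 25 mm or tipped (distance of stand from where it was at the start of the episode above 0.025 m or angle between stand's own z axis and vertical above 0.1 rad).
It fails at once if the can or the gauge is moved by over 20 mm (distance of any of grease, gauge from where it was at the start of the episode above 0.02 m).
It also fails if it takes over 54 s, if anything falls off the work surface, if the arm or the gripper's body presses on something with over 40 N, if the wrist force passes 120 N, or if a joint passes its speed limit or range.

## Working session

There is one attempt and no reset: what is moved stays moved. The work goes in short steps, Python scripts to look and compute and a tool call to move; the robot and the scene stay as the last step left them, time stands still between calls to the robot, and variables do not carry over. Pictures are saved under pics/ and viewed, at most 10 in all, crops included, and the job is handed in when it is done.

Besides the shell and the picture viewer there is one more tool, called after "Request:" by a JSON object that holds its "fn" and its "kwargs". servo_tool: Moves the arm, as the interface text tells. Its arguments: {"type":"object","properties":{"fingers":{"type":"array","items":{"type":"number"}},"linear":{"type":"array","items":{"type":"array","items":{"type":"number"}}},"rotation":{"type":"array","items":{"type":"array","items":{"type":"number"}}},"force":{"type":"number"}},"required":["fingers","linear","rotation"]}

```bash
mkdir -p pics; python3 - <<'E'
from bench import r
import cv2,numpy as np,pickle
d={n:r.snapshot(n) for n in("scene","top","wrist")}
pickle.dump(d,open('s0.pkl','wb'))
for n in d: print(n,d[n]['fx'],d[n]['fy'],d[n]['cx'],d[n]['cy'],np.round(d[n]['camera_from_world'],3).tolist(),[k for k in d[n]])
im=np.hstack([d['scene']['frame'],d['top']['frame']])[...,::-1]
cv2.imwrite('pics/a.png',d['scene']['frame'][...,::-1]);cv2.imwrite('pics/b.png',d['top']['frame'][...,::-1])
s=r.sense();print({k:s[k] for k in s})
E
```

```text
scene 377.2068276204977 377.2068276204977 264.04917592104965 189.2915276165779 [[-0.14, 0.99, 0.01, 53.576], [-0.687, -0.104, 0.719, 311.508], [0.713, 0.094, 0.694, -1458.973], [0.0, 0.0, 0.0, 1.0]] ['frame', 'fx', 'fy', 'cx', 'cy', 'camera_from_world']
top 402.64402736796046 402.64402736796046 253.7145100817217 192.07702345122664 [[0.006, -1.0, -0.003, 36.757], [0.993, 0.005, 0.119, -589.203], [-0.119, -0.003, 0.993, -912.867], [0.0, 0.0, 0.0, 1.0]] ['frame', 'fx', 'fy', 'cx', 'cy', 'camera_from_world']
wrist 300.3938017253089 300.3938017253089 252.61977069947508 187.65316437206872 [[0.412, -0.911, -0.002, -600.753], [0.868, 0.392, -0.305, 38.434], [0.279, 0.124, 0.952, -381.248], [0.0, 0.0, 0.0, 1.0]] ['frame', 'fx', 'fy', 'cx', 'cy', 'camera_from_world']
{'time': 0.15, 'joint_pos': array([-7.05535769e+01,  7.50604760e+00,  8.53144022e+01,  1.08103183e-03,
        8.72598148e+01, -4.89574781e+00]), 'qd': array([ 0.0011641 , -0.10727196, -0.27632446, -0.01029218, -0.1079472 ,
       -0.03445212]), 'joint_efforts': array([ 7.05351122e-04, -5.70063794e+01, -5.01159596e+01, -1.00750606e-04,
        9.49841196e-03, -1.53057096e-05]), 'tool_pos': array([ 247.18486702, -546.30054712,  249.48142737]), 'tcp_rot': array([-1.79920120e+02, -7.92580486e-03,  2.43421129e+01]), 'ft_force': array([0.1600699 , 0.0691615 , 0.93741224]), 'wrist_torque': array([0.00628175, 0.03657635, 0.00485287]), 'grip_force': 0.0, 'finger_gap': 85.60948305596796}
```

View pics/a.png

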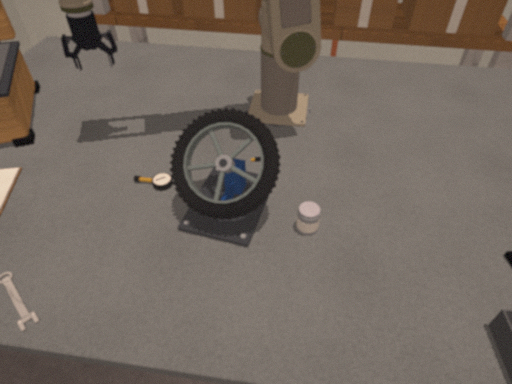

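View pics/b.png

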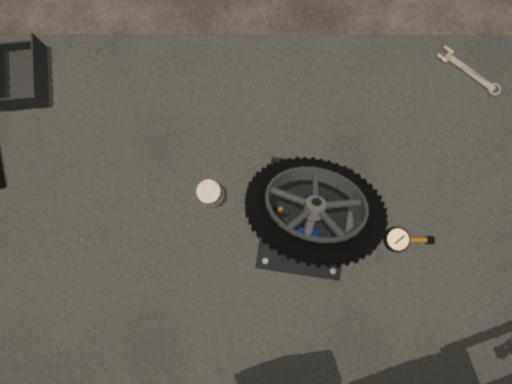

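Scene view: hub at (224,163), brass valve tip at about (255,159), to the +y side, with two front base bolts at (186,222) and (243,236). Top view: hub at (316,203), valve tip at (280,209), rear bolts at (265,261) and (333,271), can at (208,192), gauge at (398,239).

```bash
cat > h.py <<'E'
import numpy as np
def ray(c,u,v):
    T=c['camera_from_world'];R,t=T[:3,:3],T[:3,3]
    d=R.T@np.array([(u-c['cx'])/c['fx'],-(v-c['cy'])/c['fy'],-1.]);return -R.T@t,d/np.linalg.norm(d)
def onplane(c,p,n,d0):
    o,d=ray(c,*p);n=np.array(n,float);return o+d*((d0-n@o)/(n@d))
def tri(rs):
    A=sum(np.eye(3)-np.outer(d,d) for o,d in rs);b=sum((np.eye(3)-np.outer(d,d))@o for o,d in rs)
    x=np.linalg.solve(A,b);return x,[np.linalg.norm(np.cross(x-o,d)) for o,d in rs]
def wheel(H,yaw):
    y=np.radians(yaw);a=np.radians(40);f=np.array([np.cos(y),np.sin(y),0]);Y=np.array([-np.sin(y),np.cos(y),0])
    n=f*np.sin(a)+np.array([0,0,np.cos(a)]);D=f*np.cos(a)-np.array([0,0,np.sin(a)]);return D,Y,n
def proj(c,P):
    q=c['camera_from_world'][:3]@np.append(P,1);return np.array([c['cx']+c['fx']*q[0]/-q[2],c['cy']-c['fy']*q[1]/-q[2]])
E
python3 - <<'E'
from h import *;import pickle,cv2
d=pickle.load(open('s0.pkl','rb'));S,T=d['scene'],d['top']
def brass(c,x,y,w=9):
    f=c['frame'].astype(int)[y-w:y+w+1,x-w:x+w+1];m=(f[...,0]-f[...,2]>50);v,u=np.nonzero(m);print(len(u));return u.mean()+x-w,v.mean()+y-w
vs,vt=brass(S,255,159),brass(T,280,209);print(vs,vt,'valve',tri([ray(S,*vs),ray(T,*vt)]))
nut,e=tri([ray(S,224,163),ray(T,316,203)]);print('nut',nut,e)
b=[onplane(c,p,[0,0,1],17) for c,p in((S,(186,222)),(S,(243,236)),(T,(265,261)),(T,(333,271)))]
print(np.round(b,1))
for c,k in((S,1),):
    pass
f1=b[1]-b[0];f2=b[2]-b[3];print([np.degrees(np.arctan2(-f[0],f[1])) for f in(f1,f2)])
for nm,c,p,z in(('can',T,(208,192),75),('gauge',T,(398,239),22),('stub',T,(434,240),11)):print(nm,onplane(c,p,[0,0,1],z))
for n,c in(('s',S),('t',T)):
    x,y=(224,163) if n=='s' else (316,208)
    im=c['frame'][y-75:y+75,x-100:x+100,::-1];cv2.imwrite(f'pics/c{n}.png',cv2.resize(im,(600,450),interpolation=cv2.INTER_CUBIC))
E
```

```text
16
19
(np.float64(252.375), np.float64(159.125)) (np.float64(279.89473684210526), np.float64(208.42105263157896)) valve (array([538.64415189, -10.79814841, 184.98469139]), [np.float64(1.50326883924544), np.float64(1.5032688392454274)])
nut [550.63780367 -82.72279944 173.41984113] [np.float64(2.5879786654362356), np.float64(2.5879786654362174)]
[[ 626.9 -178.    17. ]
 [ 651.6  -17.5   17. ]
 [ 428.    12.6   17. ]
 [ 405.8 -146.9   17. ]]
[np.float64(-8.747610407544096), np.float64(-7.93258703564395)]
can [583.85266971 143.00722269  75.        ]
gauge [ 481.1885612  -300.13893848   22.        ]
stub [ 479.36834034 -389.50018216   11.        ]
```

```bash
cat >> h.py <<'E'
from scipy.spatial.transform import Rotation as Ro
YAW=-8.4;Hub=np.array([541.5,-81.5,165.])
D,Y,N=wheel(Hub,YAW)
def pose(ang,z,off=24,rad=55):
    a=np.radians(ang);u=np.cos(a)*D+np.sin(a)*Y;t=-np.sin(a)*D+np.cos(a)*Y
    return Hub+rad*u+off*t+z*N, np.column_stack([t,u,-N])
def delta(s,P,R):
    R0=Ro.from_euler('xyz',s['tcp_rot'],degrees=True)
    print('lin',np.round(R0.inv().apply(P-s['tool_pos'])/1000,4).tolist(),'rot',np.round((R0.inv()*Ro.from_matrix(R)).as_rotvec(degrees=True),1).tolist())
def vang(c,p):
    q=onplane(c,p,N,N@Hub)-Hub;return np.degrees(np.arctan2(q@Y,q@D)),np.hypot(q@Y,q@D)
E
python3 - <<'E'
from h import *;import pickle
from bench import r
d=pickle.load(open('s0.pkl','rb'));S,T=d['scene'],d['top']
print(vang(S,(252.4,159.1)),vang(T,(279.9,208.4)),proj(S,Hub+14*N),proj(T,Hub+14*N))
for k in range(5):print(k*72,proj(S,pose(k*72,0,0,85)[0]),proj(T,pose(k*72,0,0,85)[0]))
s=r.sense();P,R=pose(0,140);print(P,R)
delta(s,np.array([600,-380,400]),R);delta(s,P,R)
E
```

```text
(np.float64(109.28513185194514), np.float64(73.4961148422068)) (np.float64(102.87402726134593), np.float64(69.30945509339763)) [222.9033263  162.09704586] [314.92390984 203.19312303]
0 [216.68320899 195.44894569] [313.91762056 180.54593415]
72 [252.20802521 179.35927892] [274.97864796 193.24983969]
144 [249.0850873  140.84002159] [287.09875718 229.58965028]
216 [212.554638   134.00356616] [339.35478417 237.62095396]
288 [192.88665425 167.02152532] [352.50369102 205.02594474]
[675.71133398 -77.05834959 236.8929035 ] [[ 0.14608303  0.75782657 -0.635892  ]
 [ 0.98927233 -0.11190609  0.09390036]
 [ 0.         -0.64278761 -0.76604444]]
lin [0.39, -0.0063, -0.1505] rot [36.5, -20.0, -54.8]
lin [0.5838, -0.2509, 0.013] rot [36.5, -20.0, -54.8]
```

View pics/ct.png

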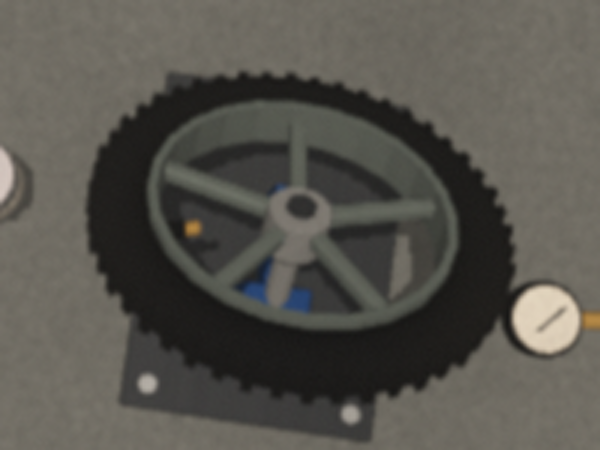

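Crop of the top view: five spokes, with tips at about (297,128), (172,172), (222,285), (378,303) and (430,208). The valve tip at (193,228) sits in the left gap, which matches the 108° estimate. One spoke points straight downhill.

Request:
{"fn": "servo_tool", "kwargs": {"fingers": [0,0,0,0,0,0,0,0,0,0], "linear": [[0.04,0,-0.015],[0.08,0,-0.03],[0.12,0,-0.045],[0.16,0,-0.06],[0.2,0,-0.075],[0.24,0,-0.09],[0.28,0,-0.105],[0.32,0,-0.12],[0.36,0,-0.135],[0.39,-0.006,-0.15]], "rotation": [[3.65,-2,-5.48],[7.3,-4,-10.96],[10.95,-6,-16.44],[14.6,-8,-21.9],[18.25,-10,-27.4],[21.9,-12,-32.9],[25.5,-14,-38.4],[29.2,-16,-43.8],[32.8,-18,-49.3],[36.5,-20,-54.8]]}}

```text
time: 1.15
tool_pos: [529.1, -342.4, 414.3]
tcp_rot: [-137.8, -1.4, 75.7]
ft_force: [-1.5, -1.3, -1.5]
finger_gap: 0.2
grip_force: 0.0
```

```bash
python3 - <<'E'
from h import *
from bench import r
s=r.sense();print(s['time'],s['tool_pos'],s['joint_pos'],s['finger_gap']);P,R=pose(0,140);delta(s,P,R)
E
```

```text
1.15 [ 529.07371636 -342.42662682  414.25235118] [-31.77182651  62.43205139   2.21139403 -25.17684243 154.32483588
 -36.92649074] 0.23733939535986143
lin [0.2891, 0.1804, 0.0852] rot [-2.2, -4.9, -3.6]
```

```bash
python3 - <<'E'
from h import *
from bench import r
s=r.sense();P,R=pose(0,85);delta(s,P,R);print(P)
E
```

```text
lin [0.2844, 0.1826, 0.14] rot [-2.2, -4.9, -3.6]
[640.73727407 -71.89382975 194.76045913]
```

Request:
{"fn": "servo_tool", "kwargs": {"fingers": [0,0,0,0,0,0,0,0,0,0], "linear": [[0.035,0.022,0.01],[0.07,0.045,0.025],[0.105,0.068,0.04],[0.14,0.09,0.055],[0.175,0.112,0.07],[0.21,0.135,0.09],[0.25,0.16,0.115],[0.284,0.183,0.14],[0.284,0.183,0.14],[0.284,0.183,0.14]], "rotation": [[0,-0.6,-0.5],[-0.5,-1.2,-1],[-0.8,-1.8,-1.5],[-1.1,-2.4,-2],[-1.4,-3,-2.5],[-1.7,-3.6,-3],[-2,-4.2,-3.3],[-2.2,-4.9,-3.6],[-2.2,-4.9,-3.6],[-2.2,-4.9,-3.6]]}}

```text
time: 2.15
tool_pos: [642.3, -70.3, 200.8]
tcp_rot: [-140.6, 0.3, 81.8]
ft_force: [-0.0, -0.4, -0.1]
finger_gap: -0.3
grip_force: 0.0
```

```bash
python3 - <<'E'
from h import *
from bench import r
import cv2,pickle
s=r.sense();print(s['time'],s['tool_pos'],s['joint_pos'],s['finger_gap']);
for z in(60,8):
  P,R=pose(0,z);delta(s,P,R)
w=r.snapshot('wrist');cv2.imwrite('pics/w1.png',w['frame'][...,::-1])
pickle.dump(w,open('w1.pkl','wb'))
for k in range(5):print(proj(w,pose(k*72,0,0,85)[0]))
print(proj(w,Hub+14*N))
E
```

```text
2.15 [642.33250586 -70.2752783  200.79953324] [-10.04531575  57.03828605  31.86372838  -1.82099563 130.48307893
  -2.39169245] -0.25514952288424064
lin [-0.0017, 0.0025, 0.0305] rot [0.6, 0.3, -0.1]
lin [-0.0013, 0.002, 0.0825] rot [0.6, 0.3, -0.1]
[292.00535122 227.82746904]
[213.29890712 124.07219644]
[ 85.28232331 167.19568432]
[106.13885562 283.21363836]
[221.08324519 312.47593607]
[180.3445113  236.78882819]
```

View pics/w1.png

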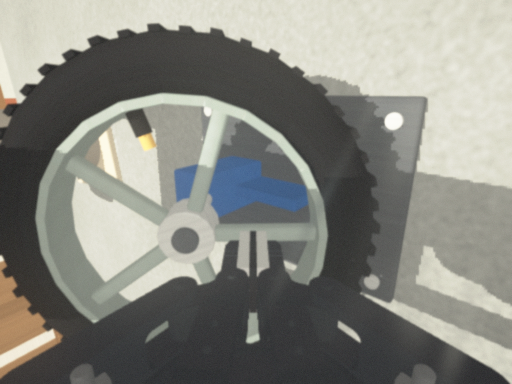

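The wrist view shows the nut at (185,240), predicted (180,237). The downhill spoke lies along the row near 232, the 72° spoke tip is at (218,112), the valve is at (148,142), and the shut fingertips are at (253,235). I'll refine the hub from all three views.

```bash
python3 - <<'E'
from h import *
from bench import r
import pickle
d=pickle.load(open('s0.pkl','rb'));w=pickle.load(open('w1.pkl','rb'))
x,e=tri([ray(w,185,240),ray(d['scene'],224,163),ray(d['top'],316,203)])
print(x-14*N,e)
s=r.sense();R0=Ro.from_euler('xyz',s['tcp_rot'],degrees=True)
print('tip px',proj(w,s['tool_pos']+19*R0.as_matrix()[:,2]),'front valve',vang(w,(150,145)))
a=onplane(w,(185,240),N,N@Hub+14)-14*N;print('hub from wrist',a)
for p in((313,232),(218,112),(75,163),(100,297)):
    q=onplane(w,p,N,N@Hub)-a;print(np.degrees(np.arctan2(q@Y,q@D)),np.hypot(q@Y,q@D))
E
```

```text
[542.26480238 -82.50860659 162.60688784] [np.float64(2.376937817801973), np.float64(3.747334011975262), np.float64(1.49948804467776)]
tip px [250.16030239 247.09234791] front valve (np.float64(106.61640233857857), np.float64(69.04838764797127))
hub from wrist [543.57825351 -84.52284912 162.90431036]
-0.6257421511360615 98.60589175573375
73.82648393289706 95.56927028117792
144.72905001319856 96.6819026458955
-142.44281499892887 100.04474794952984
```

```bash
sed -i 's/Hub=np.array(.*/Hub=np.array([542.5,-83.,164.5])/' h.py; cat >> h.py <<'E'
def arc(off=17,rad=55,step=5.4,n=10):
    for k in range(1,n+1):
        a=np.radians(step*k);c=np.array([-off,-rad]);R=np.array([[np.cos(a),-np.sin(a)],[np.sin(a),np.cos(a)]]);print(np.round((c-R@c)/1000,4).tolist(),step*k)
E
python3 - <<'E'
from h import *
from bench import r
s=r.sense();print(s['tool_pos'])
for z,o in((45,24),(8,24),(8,17)):delta(s,*pose(0,z,o))
arc()
E
```

```text
[642.85078743 -71.74828139 202.67437281]
lin [-0.0015, 0.0041, 0.0471] rot [0.8, 0.3, -0.2]
lin [-0.0014, 0.0036, 0.0841] rot [0.8, 0.3, -0.2]
lin [-0.0084, 0.0036, 0.0841] rot [0.8, 0.3, -0.2]
[-0.0053, 0.0014] 5.4
[-0.0106, 0.0022] 10.8
[-0.016, 0.0026] 16.200000000000003
[-0.0214, 0.0024] 21.6
[-0.0268, 0.0017] 27.0
[-0.0321, 0.0005] 32.400000000000006
[-0.0373, -0.0011] 37.800000000000004
[-0.0423, -0.0033] 43.2
[-0.047, -0.0059] 48.6
[-0.0515, -0.0089] 54.0
```

Request:
{"fn": "servo_tool", "kwargs": {"fingers": [0,0,0,0], "linear": [[-0.001,0.002,0.02],[-0.0015,0.004,0.04],[-0.0015,0.004,0.047],[-0.0015,0.004,0.047]], "rotation": [[0.3,0.1,0],[0.8,0.3,-0.2],[0.8,0.3,-0.2],[0.8,0.3,-0.2]]}}

```text
time: 2.6
tool_pos: [616.1, -70.8, 164.5]
tcp_rot: [-140.0, -0.0, 81.5]
ft_force: [-0.6, -0.5, 0.1]
finger_gap: 0.2
grip_force: 0.0
```

```bash
python3 - <<'E'
from h import *
from bench import r
s=r.sense();print(s['tool_pos'],s['ft_force'])
for z,o in((45,24),(8,24),(8,17)):delta(s,*pose(0,z,o))
E
```

```text
[616.06968135 -70.82134034 164.48421856] [-0.63771606 -0.52010253  0.10403468]
lin [0.0012, 0.0006, 0.0006] rot [0.0, -0.1, -0.1]
lin [0.0011, 0.0006, 0.0376] rot [0.0, -0.1, -0.1]
lin [-0.0059, 0.0006, 0.0376] rot [0.0, -0.1, -0.1]
```

Request:
{"fn": "servo_tool", "kwargs": {"fingers": [0,0,0,0,0], "linear": [[0.001,0.0006,0.013],[0.001,0.0006,0.026],[0.001,0.0006,0.037],[-0.0025,0.0006,0.037],[-0.005,0.0006,0.037]], "rotation": [[0,0,0],[0,0,0],[0,0,0],[0,0,0],[0,0,0]]}}

```text
time: 3.1
tool_pos: [593.5, -71.9, 136.7]
tcp_rot: [-140.1, -0.0, 81.6]
ft_force: [0.4, -0.4, -0.4]
finger_gap: -0.1
grip_force: 0.0
```

```bash
python3 - <<'E'
from h import *
from bench import r
import cv2
s=r.sense();print(s['tool_pos'],s['ft_force']);delta(s,*pose(0,8,17))
w=r.snapshot('wrist');cv2.imwrite('pics/w2.png',w['frame'][...,::-1])
E
```

```text
[593.5107261  -71.91642152 136.72332633] [ 0.38076648 -0.36138253 -0.41489081]
lin [-0.0014, -0.0003, 0.0021] rot [0.1, -0.1, -0.0]
```

View pics/w2.png

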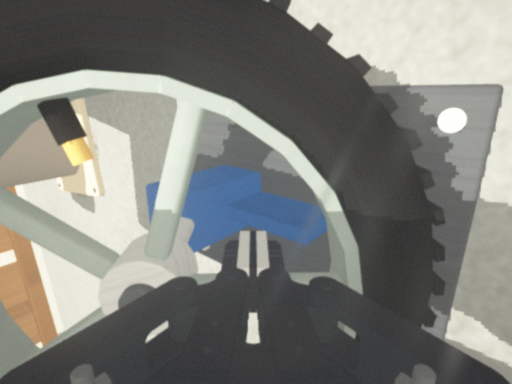

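The fingers are in the gap at (253,240), just on the +y side of the downhill spoke (right end at about (310,275)). They're clear of the rim, and the valve is far off at (78,150). First push.

Request:
{"fn": "servo_tool", "kwargs": {"fingers": [0,0,0,0,0,0,0,0,0,0], "linear": [[-0.0053,0.0014,0],[-0.0106,0.0022,0],[-0.016,0.0026,0],[-0.0214,0.0024,0],[-0.0268,0.0017,0],[-0.0321,0.0005,0],[-0.0373,-0.0011,0],[-0.0423,-0.0033,0],[-0.047,-0.0059,0],[-0.0515,-0.0089,0]], "rotation": [[0,0,5.4],[0,0,10.8],[0,0,16.2],[0,0,21.6],[0,0,27],[0,0,32.4],[0,0,37.8],[0,0,43.2],[0,0,48.6],[0,0,54]]}}

```text
time: 4.15
tool_pos: [580.2, -121.4, 141.9]
tcp_rot: [-154.1, 31.2, 34.8]
ft_force: [6.0, 1.8, -0.7]
finger_gap: 0.0
grip_force: 2.8
```

```bash
python3 - <<'E'
from h import *
from bench import r
s=r.sense();print(s['tool_pos'],s['ft_force'],s['joint_pos']);delta(s,*pose(-54,8,17));delta(s,*pose(-54,8,22));delta(s,*pose(-54,45,22))
E
```

```text
[ 580.22075498 -121.36618981  141.93104708] [ 6.02513538  1.78834938 -0.65828741] [-14.52156595  48.56849599  51.16971229  -4.4311415  119.72267135
  47.25706361]
lin [-0.0023, 0.0009, 0.0023] rot [0.1, -0.3, -0.2]
lin [0.0027, 0.0009, 0.0023] rot [0.1, -0.3, -0.2]
lin [0.0029, 0.001, -0.0347] rot [0.1, -0.3, -0.2]
```

Pushing as planned (about 6 N). Now back off and withdraw.

Request:
{"fn": "servo_tool", "kwargs": {"fingers": [0,0,0,0,0,0,0], "linear": [[0.003,0,0],[0.006,0,0],[0.006,0,-0.02],[0.006,0,-0.04],[0.006,0,-0.05],[0.006,0,-0.05],[0.006,0,-0.05]], "rotation": [[0,0,0],[0,0,0],[0,0,0],[0,0,0],[0,0,0],[0,0,0],[0,0,0]]}}

```text
time: 4.85
tool_pos: [614.5, -122.6, 175.5]
tcp_rot: [-153.7, 31.3, 35.2]
ft_force: [-0.1, -0.2, -0.2]
finger_gap: 0.2
grip_force: 0.0
```

```bash
python3 - <<'E'
from h import *
from bench import r
import cv2,pickle
s=r.sense();print(s['tool_pos'],s['ft_force'])
d={n:r.snapshot(n) for n in("scene","top","wrist")};pickle.dump(d,open('s1.pkl','wb'))
print(*[(n,np.round(proj(d[n],pose(54,0,0,75)[0]))) for n in d],proj(d['wrist'],Hub+14*N))
for k in range(5):print(k,proj(d['wrist'],pose(18+72*k,0,0,90)[0]))
cv2.imwrite('pics/w3.png',d['wrist']['frame'][...,::-1])
for n in d:
    f=d[n]['frame'].astype(int);m=((f[...,0]-f[...,2]>50)).astype(np.uint8);p=proj(d[n],pose(54,0,0,75)[0])
    k,l,st,c=cv2.connectedComponentsWithStats(m)
    for i in range(1,k):
        if np.hypot(*(c[i]-p))<40 and st[i,4]>5:print(n,c[i],st[i,4],vang(d[n],c[i]))
delta(s,*pose(-54,8,24))
E
```

```text
[ 614.47034743 -122.57073552  175.49256981] [-0.08681924 -0.16076483 -0.18715395]
('scene', array([242., 185.])) ('top', array([286., 189.])) ('wrist', array([125., 146.])) [167.12435704 261.07991757]
0 [207.83414166 122.65276623]
1 [ 50.47864134 175.24340713]
2 [ 79.76343285 313.60313602]
3 [217.65187847 348.82599777]
4 [304.33798425 250.30366594]
scene [242.29411765 184.70588235] 17 (np.float64(54.29333416619932), np.float64(74.40702452399016))
top [286.5 186. ] 22 (np.float64(48.812914565441744), np.float64(79.38092047884506))
wrist [126.58644068 143.40338983] 295 (np.float64(52.94238715867181), np.float64(76.41778551825422))
lin [-0.0012, 0.0013, 0.0499] rot [-0.0, -0.0, 0.1]
```

View pics/w3.png

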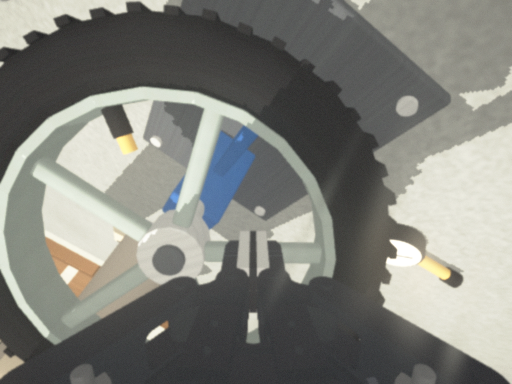

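Valve at about 53.5°, at (126,143), with the fingers out at (253,240) on the +y side of the same spoke. Second insertion and push.

Request:
{"fn": "servo_tool", "kwargs": {"fingers": [0,0,0,0,0,0], "linear": [[0,0.0005,0.015],[0,0.0005,0.03],[0,0.0005,0.043],[0,0.0005,0.05],[-0.003,0.0005,0.05],[-0.0055,0.0005,0.05]], "rotation": [[0,0,0],[0,0,0],[0,0,0],[0,0,0],[0,0,0],[0,0,0]]}}

```text
time: 5.6
tool_pos: [578.9, -121.3, 140.9]
tcp_rot: [-153.7, 31.3, 35.1]
ft_force: [-0.7, 0.6, 0.0]
finger_gap: 0.1
grip_force: 0.0
```

Request:
{"fn": "servo_tool", "kwargs": {"fingers": [0,0,0,0,0,0,0,0,0,0], "linear": [[-0.0053,0.0014,0],[-0.0106,0.0022,0],[-0.016,0.0026,0],[-0.0214,0.0024,0],[-0.0268,0.0017,0],[-0.0321,0.0005,0],[-0.0373,-0.0011,0],[-0.0423,-0.0033,0],[-0.047,-0.0059,0],[-0.0505,-0.0081,0]], "rotation": [[0,0,5.4],[0,0,10.8],[0,0,16.2],[0,0,21.6],[0,0,27],[0,0,32.4],[0,0,37.8],[0,0,43.2],[0,0,48.6],[0,0,52.7]]}}

```text
time: 6.6
tool_pos: [541.8, -139.1, 170.0]
tcp_rot: [166.5, 37.8, -29.9]
ft_force: [3.7, 2.5, -4.6]
finger_gap: 0.1
grip_force: 2.6
```

```bash
cat > v.py <<'E'
from h import *
from bench import r
import cv2,pickle
s=r.sense();print(s['time'],s['tool_pos'],s['ft_force'],s['joint_pos'],s['qd'].round(1))
d={n:r.snapshot(n) for n in("scene","top","wrist")};pickle.dump(d,open('s2.pkl','wb'))
for n in d:
    f=d[n]['frame'].astype(int);m=((f[...,0]-f[...,2]>50)).astype(np.uint8);p=proj(d[n],pose(0,0,0,75)[0])
    k,l,st,c=cv2.connectedComponentsWithStats(m)
    for i in range(1,k):
        if np.hypot(*(c[i]-p))<50 and st[i,4]>5:print(n,c[i],st[i,4],vang(d[n],c[i]))
E
python3 v.py
```

```text
6.6 [ 541.83836109 -139.11888336  170.01106742] [ 3.69186505  2.48330536 -4.63601398] [-16.48654511  41.49655538  58.72942213  -5.8605019  119.16935732
  97.7779216 ] [-0.4 -6.4  6.5 -0.1 -0.5 39. ]
scene [217.7  191.85] 20 (np.float64(1.4345232007520041), np.float64(74.30123615120225))
top [315.  181.5] 18 (np.float64(-0.6943654059335789), np.float64(80.68045050885549))
wrist [ 78.87848933 145.4909688 ] 609 (np.float64(2.035890042867398), np.float64(77.59325998594954))
```

Request:
{"fn": "servo_tool", "kwargs": {"fingers": [0,0,0,0,0,0,0,0,0], "linear": [[0.002,0,0],[0.005,0,0],[0.006,0,-0.015],[0.006,0,-0.035],[0.006,0,-0.055],[0.006,0,-0.075],[0.006,0,-0.085],[0.006,0,-0.085],[0.006,0,-0.085]], "rotation": [[0,0,0],[0,0,0],[0,0,0],[0,0,0],[0,0,0],[0,0,0],[0,0,0],[0,0,0],[0,0,0]]}}

```text
time: 7.65
tool_pos: [599.1, -149.4, 230.4]
tcp_rot: [166.5, 38.0, -29.7]
ft_force: [0.5, 0.6, -0.2]
finger_gap: -0.4
grip_force: 0.0
```

```bash
python3 v.py; python3 - <<'E'
import pickle,cv2
d=pickle.load(open('s2.pkl','rb'));cv2.imwrite('pics/s2.png',cv2.resize(d['scene']['frame'][80:260,120:340,::-1],None,fx=3,fy=3))
E
```

```text
7.65 [ 599.07638463 -149.42281248  230.40764306] [ 0.48372197  0.64709683 -0.20275537] [-16.04019846  50.22069919  39.50299144  -6.33077149 129.85049522
  96.70779949] [-0.  -0.1  1.8  0.1 -0.1  0.2]
scene [217.125      191.66666667] 24 (np.float64(0.20095784886702578), np.float64(74.13566174394208))
top [315.  181.5] 18 (np.float64(-0.6943654059335789), np.float64(80.68045050885549))
wrist [145.24553571 134.30357143] 224 (np.float64(1.4582560567932865), np.float64(77.39932764516135))
```

View pics/s2.png

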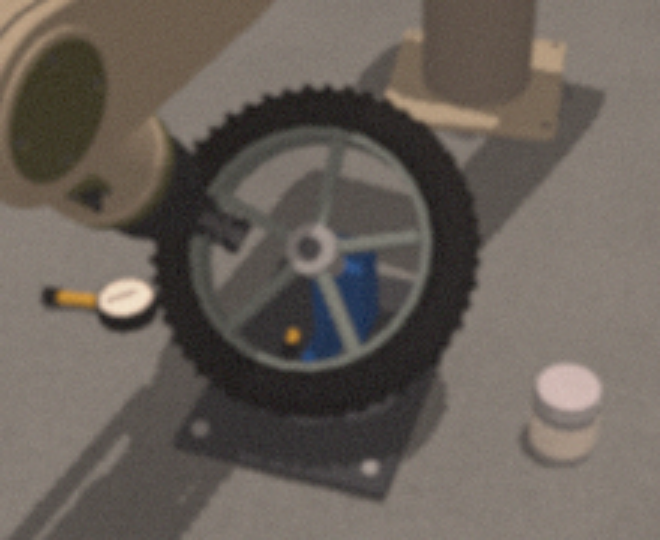

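The valve (292,337) is at the bottom in line with the hub, within about 1.5° of straight down. The hand is clear, and the stand, can and gauge haven't moved.

```bash
python3 -c "
from bench import r
print(r.hand_in())"
```

```text
the job is handed in; nothing more can be done
None
```

I turned the wheel in two separate fingertip pushes, drawing the fingers out in between; the valve is now at the bottom within about 1.5° by camera, the wheel is still, and the job is handed in (no verdict came back).

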